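# Unlock the thermal shaker's keypad and start it

### The arm

A 6-joint arm with a two-finger parallel gripper is mounted at the origin on the work surface. World frame = base frame: x ahead of the robot, y to its left, z up, the work surface at z = 0. Lengths are in m, angles in rad, forces in N, time in s.
With the tool pointing down it reaches from about 0.3 to 0.85 m from the base axis. Payload 4.2 kg.
Tool frame: the origin (TCP) lies at the centre of the arm's flange, where the gripper is bolted on; the fingertips stand ctrl.tips_ahead ahead of it and the grasp point (between the pads) lies 172 mm ahead of it (ctrl.tips_ahead is the distance from the TCP to the fingertips, in m); z points along the fingers, y is the direction in which the jaws open and shut (so a half turn about z gives the same grasp; the last joint's range is limited). The gripper opens to 91 mm and grips with 3 to 60 N. Pads are 32 mm wide; open, the fingers measure 118 mm over their backs; the gripper's body (76 mm by 178 mm) begins 60 mm behind the grasp point.
Start: joints at [1.299, 0.32, 1.565, -0, 1.257, -0.02], TCP at [0.143, 0.557, 0.405] pointing down, gripper open.
Joint ranges: [-3.11, 3.11], [-0.84, 2.01], [0.21, 2.61], [-1.34, 4.49], [0.05, 2.63], [-2.56, 2.56]. Speed limits (rad/s): [2.57, 2.57, 3.14, 3.14, 3.14, 3.14].

### API

Orientations are given as a rotation vector (axis times angle).
In Python, from bench import ctrl gives the robot as it stands.
- The arm moves only by the tool play_rows, never from a script. Its argument "increments" is a list of rows, each a list of 3 entries, a list of its own where there are three numbers: the finger opening in mm, from 0 to 91.2, then the shift along the tool's x, y, z in mm, then the turn, a rotation vector about the tool's x, y, z in degrees. In form: [[fingers, [dx, dy, dz], [ax, ay, az]], ...]. A call has 1 to 12 rows; each row is the pose to reach, as a shift and turn from the pose commanded when the call began, along the tool's axes at that moment; what a row does not reach only later rows make up. A row lasts 1/10 s, in which the tool goes at most 50 mm and 8.59 degrees, less where a joint would pass 70% of its speed; a pose out of reach is approached as far as the arm can. A call with a gripper value outside its range is refused whole. The fingers move at their own pace and stop on an object; "squeeze" is the grip in N (left out, the last holds). Time passes only in rows, so rows that repeat a pose let the fingers close. It gives the time, the measured TCP pose, the force and the opening at its end, in the units of the state.
- ctrl.read_state(): the state, without advancing time (a new reading comes with each control period).
- ctrl.camera(name): name is "side" or "top"; returns a dict with "pixels" (420x560x3 uint8, blue, green, red), "depth" (420x560 float32, m along the optical axis (not along the pixel's ray), 0 where there is no reading), "vertical_fov" (degrees; the focal length in pixels is half the picture's height over the tangent of half this angle, whatever the lens; pixels are square), "cx", "cy" (the principal point, pixels), "k1" (the pictures are not rectified: a ray, as slopes to the right and down, at radius r is drawn at 1 + k1 r^2 times it, then the intrinsics apply), "extrinsics" (4x4, takes a point from world to camera coordinates). Camera axes: x right, y down, z forward; pixel columns grow to the right and rows downward; lengths in m; the calibration is good to about 2 mm. A picture is of the moment at which its call begins.
- ctrl.hand_in(): hands the job in, once; it reports no verdict.
The state is a dict: "t": time; "joint_pos": joint angles; "qd": joint speeds; "joint_efforts": joint torques, N m; "tcp_pos": TCP position; "tcp_rot": TCP orientation; "ft_force": force on the tool from outside, world axes, zero at the start; "moment": the same for the moment, N m; "width": finger opening in m.
Only numpy, scipy, OpenCV 4.12 (cv2) and the standard library are available. Lean on these libraries where they do the work, as an engineer would, in place of code of your own. Each camera call takes 0.05 s, during which the arm holds its last target. There are 200 camera calls.

### The job

The keypad of the thermal shaker is locked. Unlock it the usual way: with one fingertip on each, press the two triangular arrow keys down together, hold both down for three full seconds and let go of both; then start the shaker with a press of the round start key and let go of it. Only touch the keys, without forcing them: press no other key, and pick up or shift nothing on the bench.

Things in the scene. Friction and masses are not known exactly. Their poses are not given: they have to be found in the camera images.
- panel: Key panel of the thermal shaker, 100 mm up the slope (x) by 206 mm (y, to the left), z out of it, sloping 20 degrees, origin at its centre. Its five keys stand in one row 20 mm below the centre, display above. Row, from the left, by distance from the middle: square stop +76 mm, down-arrow +29, small mode key 0, up-arrow -29, round start -76.
- key_up_top (a point): Up-arrow key: triangle 26 mm tall by 30 mm wide, apex up the panel; 58 mm right of the down-arrow key. Rubber cap 7 mm proud of the panel, travels 4 mm into it and springs back; starts to move at about 1.2 N, fully down at 4 N. Point: centre of the cap's top, moves with it; axes: x up the slope, y to the shaker's left along the row, z out of the panel.
- key_down_top (a point): Down-arrow key: triangle 26 mm tall by 30 mm wide, apex towards the panel's front edge. Rubber cap 7 mm proud of the panel, travels 4 mm into it and springs back; starts to move at about 1.2 N, fully down at 4 N. Point: centre of the cap's top, moves with it; axes: x up the slope, y to the shaker's left along the row, z out of the panel.
- key_start_top (a point): Start key: round, 24 mm diameter, right end of the row (shaker's -y). Rubber cap 7 mm proud of the panel, travels 4 mm into it and springs back; starts to move at about 1.2 N, fully down at 4 N. Point: centre of the cap's top, moves with it; axes: x up the slope, y to the shaker's left along the row, z out of the panel.
- key_stop_top (a point): Stop key, not to be pressed: 22 mm square, left end of the row, as high as the others. Point: centre of the cap's top, moves with it; axes: x up the slope, y to the shaker's left along the row, z out of the panel.
- key_mode_top (a point): Mode key, not to be pressed: small oblong, 9 mm along the row by 16 mm, half-way between the arrow keys, as high as the others. Point: centre of the cap's top, moves with it; axes: x up the slope, y to the shaker's left along the row, z out of the panel.
- key_up (a joint): Travel of the up-arrow key, m: 0 released, 0.004 fully down; it counts as pressed beyond 0.0025.
- key_down (a joint): Travel of the down-arrow key, m: 0 released, 0.004 fully down; it counts as pressed beyond 0.0025.
- key_start (a joint): Travel of the start key, m: 0 released, 0.004 fully down; it counts as pressed beyond 0.0025.
- key_stop (a joint): Travel of the stop key, m: 0 released, 0.004 fully down.
- key_mode (a joint): Travel of the mode key, m: 0 released, 0.004 fully down.
- shaker: Thermal shaker (dry block heater), fast on the bench: light grey housing 220 mm wide (y), 250 mm deep (x), origin under its centre, front towards -x. Front edge 45 mm high; the key panel rises from there to 83 mm at 20 mm in front of the centre. Behind it a 118 mm square aluminium block with closed tubes, 142 mm high.
- centrifuge: Mini centrifuge, standing fast: round white housing of 170 mm diameter, 121 mm high, with a domed lid; origin under its centre. Not part of the job.
- tube_rack: Loose green tube rack 80 x 130 x 45 mm, tube lids to 51 mm, origin under its centre. Bystander.
- microplate: Loose covered microplate 86 x 128 x 21 mm, origin under its centre. Bystander.
- tip_box: Loose pipette-tip box 88 x 125 x 71 mm, origin under its centre. Bystander.
- tube50: Loose screw-cap tube, 34 mm diameter, 110 mm high, standing close to the left flank of the shaker, origin under its centre. Bystander.
- marker: Loose marker pen 137 x 12 x 12 mm, lying along its x axis just in front of the shaker, origin underneath. Bystander.
- dish: Loose closed petri dish, 57 mm diameter, 15 mm high, in front of the shaker, origin under its centre. Bystander.
- bottle: Loose amber bottle, 62 mm diameter, 125 mm high, standing in front of the mini centrifuge, origin under its centre. Bystander.

How it is judged:
By the outcome, as a careful person would: the job done as asked, in the order asked, and still so for the second after the job is handed in, with the robot touching nothing.
It also fails if it takes over 54 s, if anything falls off the work surface, if the arm or the gripper's body presses on something with over 40 N, if the wrist force passes 120 N, or if a joint passes its speed limit or range.

## Working session

There is one attempt and no reset: what is moved stays moved. The work goes in short steps, Python scripts to look and compute and a tool call to move; the robot and the scene stay as the last step left them, time stands still between calls to the robot, and variables do not carry over. Pictures are saved under pics/ and viewed, about 8 in all and at most 12, crops included, and the job is handed in when it is done.

Besides the shell and the picture viewer there is one more tool, called after ">>>" as name(argument=value, ...), one argument or row to a line, values as JSON. play_rows: Moves the arm, as the interface text tells. Its arguments: {"type":"object","properties":{"increments":{"type":"array"},"squeeze":{"type":"number"}},"required":["increments"]}

```bash
mkdir -p pics; ls
python3 - <<'E'
from bench import ctrl
import cv2,numpy as np
print(ctrl.read_state(), ctrl.tips_ahead)
for n in("top","side"):
    c=ctrl.camera(n); cv2.imwrite(f"pics/{n}0.png",c["pixels"]); np.savez(f"{n}0.npz",**c)
    print(n,c["vertical_fov"],c["cx"],c["cy"],c["k1"],c["extrinsics"].round(4).tolist())
E
```

```text
pics
{'t': 0.0, 'joint_pos': array([ 1.29898358e+00,  3.20306531e-01,  1.56568409e+00,  1.01192599e-05,
        1.25737160e+00, -2.00179926e-02]), 'qd': array([-0.00024112, -0.00200827, -0.00043941,  0.00143143,  0.00013961,
        0.00169936]), 'joint_efforts': array([ 4.47019256e-04, -4.12472212e+01, -2.31968379e+01,  7.27907242e-02,
        4.57608956e-02, -1.33771709e-04]), 'tcp_pos': array([0.14322093, 0.55670872, 0.40390961]), 'tcp_rot': array([-3.94445481e-01, -3.11646165e+00,  2.74766553e-03]), 'ft_force': array([-0.49423303, -0.25136596,  0.28357774]), 'moment': array([ 0.01975238,  0.02834354, -0.03688977]), 'width': 0.09117494223399455} 0.1908
top 50.45947151547234 279.4883381850192 211.3554187221972 -0.12527062317720797 [[-0.0224, -0.9997, 0.0079, 0.0208], [-0.9905, 0.0211, -0.1357, 0.5944], [0.1355, -0.0108, -0.9907, 1.3283], [0.0, 0.0, 0.0, 1.0]]
side 53.31614566029716 284.10872496178905 209.0840041021526 0.041005927485873256 [[0.9014, -0.433, -0.0012, -0.5006], [-0.2226, -0.461, -0.859, 0.1836], [0.3714, 0.7746, -0.5119, 1.0131], [0.0, 0.0, 0.0, 1.0]]
```

View pics/top0.png

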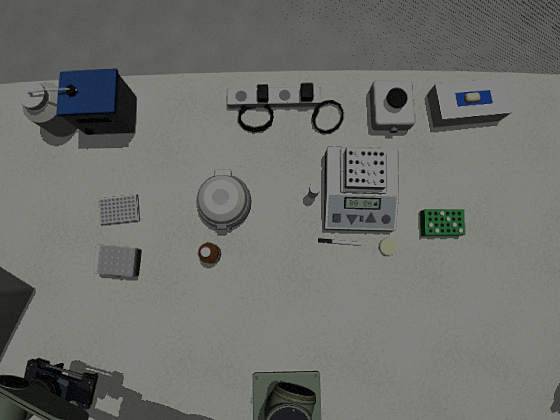

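View pics/side0.png

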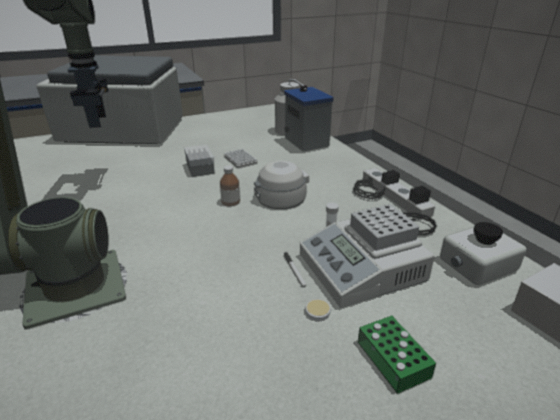

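The top view shows the shaker at about cols 322–398, rows 147–232. The key row is at row ~218: stop 337, down 352, up 371, start 386. The marker is at (340,241) and the dish at (388,246). In the side view the keys run from (316,241) to (347,277). Next I'll segment the keys.

```bash
cat > h.py <<'E'
import numpy as np,cv2
def K(c):
    f=c["pixels"].shape[0]/2/np.tan(np.radians(float(c["vertical_fov"])/2)); return f,float(c["cx"]),float(c["cy"]),float(c["k1"])
def ray(c,u,v):
    f,cx,cy,k=K(c); d=np.array([(u-cx)/f,(v-cy)/f]); s=d.copy()
    for _ in range(20): s=d/(1+k*(s@s))
    E=c["extrinsics"]; R=E[:3,:3]; return -R.T@E[:3,3], R.T@np.r_[s,1]
def pt(c,u,v,z):   # depth along the optical axis
    o,d=ray(c,u,v); return o+d*z
def onplane(c,u,v,p,n):
    o,d=ray(c,u,v); return o+d*((p-o)@n)/(d@n)
def tri(c1,p1,c2,p2):
    o1,d1=ray(c1,*p1);o2,d2=ray(c2,*p2)
    s=np.linalg.lstsq(np.c_[d1,-d2],o2-o1,rcond=None)[0]
    a,b=o1+d1*s[0],o2+d2*s[1]; return (a+b)/2,np.linalg.norm(a-b)
E
python3 - <<'E'
from h import *
ims=[]
for n,(x0,y0,x1,y1) in {"top":(318,190,404,236),"side":(296,222,382,304)}.items():
    c=np.load(n+"0.npz"); g=c["pixels"][y0:y1,x0:x1]; big=cv2.resize(g,None,fx=8,fy=8,interpolation=cv2.INTER_CUBIC)
    gr=cv2.cvtColor(big,cv2.COLOR_BGR2GRAY).astype(float); bg=cv2.GaussianBlur(cv2.medianBlur(gr.astype(np.uint8),201),(0,0),15)
    m=((gr<bg*0.78)).astype(np.uint8)*255
    m=cv2.morphologyEx(m,cv2.MORPH_OPEN,np.ones((9,9)))
    cs,_=cv2.findContours(m,cv2.RETR_EXTERNAL,cv2.CHAIN_APPROX_SIMPLE)
    for q in cs:
        a=cv2.contourArea(q)
        if not 700<a<14000: continue
        M=cv2.moments(q);u,v=M["m10"]/M["m00"],M["m01"]/M["m00"]
        U,V=(u+.5)/8-.5+x0,(v+.5)/8-.5+y0
        z=float(c["depth"][int(round(V)),int(round(U))]); print(n,round(U,2),round(V,2),a/64,pt(c,U,V,z).round(4))
        cv2.drawContours(big,[q],-1,(0,0,255),1)
    big=cv2.convertScaleAbs(big,alpha=1.5)
    ims.append(cv2.resize(big,None,fx=.85,fy=.85))
    cv2.imwrite(f"pics/{n}_crop.png",ims[-1])
w=max(i.shape[1] for i in ims)
E
```

```text
top 360.97 218.26 23.359375 [ 0.5649 -0.2378  0.066 ]
top 385.66 218.81 67.453125 [ 0.5616 -0.3136  0.0653]
top 351.4 217.82 63.9140625 [ 0.5675 -0.2096  0.0606]
top 336.13 217.66 74.8359375 [ 0.5685 -0.1624  0.0651]
top 370.23 218.57 66.4453125 [ 0.5638 -0.267   0.0618]
top 375.86 192.7 14.96875 [ 0.6378 -0.2814  0.0925]
top 349.93 191.82 22.8359375 [ 0.6427 -0.2039  0.0884]
side 299.86 282.14 32.296875 [ 0.4866 -0.2311  0.0062]
side 346.2 277.34 91.171875 [ 0.5573 -0.3185  0.0617]
side 335.79 265.17 82.265625 [ 0.5599 -0.2703  0.0609]
side 329.97 258.45 26.125 [ 0.5606 -0.2428  0.0613]
side 355.06 260.46 59.734375 [ 0.6023 -0.2855  0.0712]
side 374.58 255.9 26.5234375 [ 0.6374 -0.3099  0.0896]
side 324.26 251.72 63.53125 [ 0.5625 -0.2127  0.0605]
side 339.33 249.75 16.0625 [ 0.5936 -0.2311  0.0687]
side 315.66 241.44 72.9375 [ 0.5646 -0.1661  0.0609]
side 335.13 238.9 32.609375 [ 0.6053 -0.1924  0.0729]
side 362.54 232.15 214.28125 [ 0.6463 -0.2455  0.1136]
side 328.26 223.04 14.3671875 [ 0.6407 -0.1011  0.0576]
```

View pics/top_crop.png

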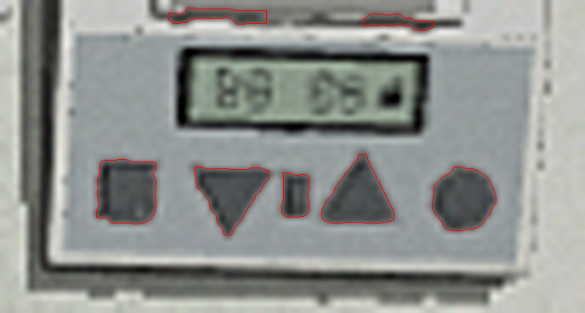

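View pics/side_crop.png

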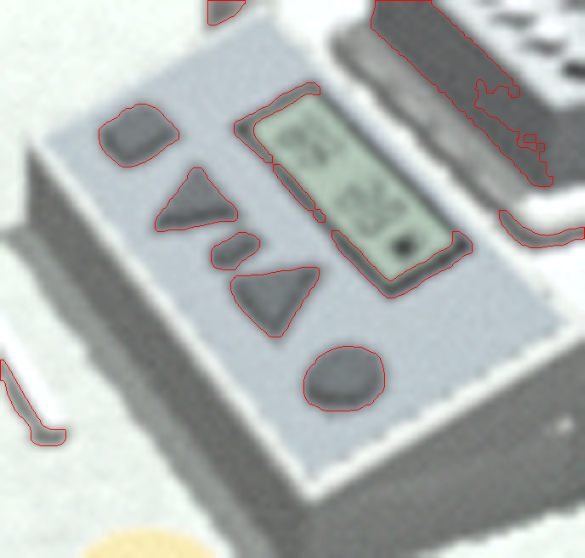

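The crops show all five keys cleanly outlined in both views, with none merged. Next I'll triangulate them and check against the given row layout and heights.

```bash
cat > plan.py <<'E'
from h import *
from scipy.spatial.transform import Rotation as Ro
t=np.load("top0.npz");s=np.load("side0.npz")
T=dict(stop=(336.13,217.66),down=(351.4,217.82),mode=(360.97,218.26),up=(370.23,218.57),start=(385.66,218.81))
S=dict(stop=(315.66,241.44),down=(324.26,251.72),mode=(329.97,258.45),up=(335.79,265.17),start=(346.2,277.34))
off=np.array([76,29,0,-29,-76])/1000
P=[]
for k in T:
    p,g=tri(t,T[k],s,S[k]); P.append(p); 
    if __name__=="__main__": print(k,p.round(4),"gap",round(g,4))
P=np.array(P); c=P.mean(0); B=(off@P)/(off@off)   # row direction, length should be 1
yaw=np.arctan2(-B[0],B[1]); ys=np.array([-np.sin(yaw),np.cos(yaw),0]); xh=np.array([np.cos(yaw),np.sin(yaw),0])
n=-np.sin(np.radians(20))*xh+np.array([0,0,np.cos(np.radians(20))])
Rt=np.c_[np.cross(ys,-n),ys,-n]     # tool y along row, z into panel
def delta(st,tip):   # from the measured tool to fingertip-midpoint at 'tip', panel-normal
    R=Ro.from_rotvec(st["tcp_rot"]); tcp=tip+n*0.1908
    return R.inv().apply(tcp-st["tcp_pos"])*1000, np.degrees((R.inv()*Ro.from_matrix(Rt)).as_rotvec())
E
cat > go.py <<'E'
from plan import *
print("centre",c.round(4),"|B|",np.linalg.norm(B).round(3),"Bz",B[2].round(3),"yaw",np.degrees(yaw).round(2))
print("resid mm",((P-c-np.outer(off,ys))*1000).round(1).tolist())
f=t
# panel plane by depth: fit in patches of the panel
for nm,cam,box in (("top",t,(328,205,394,212)),("top",t,(330,226,392,229))):
    q=[]
    for v in range(box[1],box[3]):
        for u in range(box[0],box[2]):
            d=float(cam["depth"][v,u]); 
            if d>0:q.append(pt(cam,u,v,d))
    q=np.array(q);print(nm,np.median(q,0).round(4))
from bench import ctrl
print(delta(ctrl.read_state(),c+n*0.08))
E
python3 plan.py; python3 go.py
```

```text
stop [ 0.5681 -0.1628  0.058 ] gap 0.0027
down [ 0.5664 -0.2095  0.0573] gap 0.0032
mode [ 0.5647 -0.2389  0.0574] gap 0.0026
up [ 0.5632 -0.2673  0.0578] gap 0.0023
start [ 0.5614 -0.3149  0.0578] gap 0.0025
centre [ 0.5648 -0.2387  0.0577] |B| 1.001 Bz 0.0 yaw -2.61
resid mm [[-0.1, -0.1, 0.3], [0.3, 0.3, -0.4], [-0.1, -0.2, -0.2], [-0.2, 0.3, 0.1], [0.1, -0.3, 0.1]]
top [ 0.5956 -0.237   0.0698]
top [ 0.5399 -0.2394  0.0492]
(array([-515.78408788, -684.10581729,   92.93126779]), array([ -2.15141343, -19.94024398, -11.67785087]))
```

The five keys agree with the row layout to within 0.4 mm. |B| is 1.001, the row is level, and yaw is −2.6°. The triangulated height is about 6 mm below the cap-top height given by the housing dimensions and depth (about 64 mm), so I'll rely on touch for height. Now the transit, staying high.

>>> play_rows(
  increments=[
    [45,[-38,-32,0],[0,0,0]],
    [45,[-76,-64,0],[0,0,0]],
    [45,[-112,-98,0],[0,0,0]],
    [45,[-148,-132,0],[0,0,0]],
    [45,[-184,-166,0],[0,0,0]],
    [45,[-218,-202,0],[0,0,0]],
    [45,[-252,-238,0],[0,0,0]],
    [45,[-286,-274,0],[0,0,0]],
    [45,[-320,-310,0],[0,0,0]],
    [45,[-350,-350,0],[0,0,0]],
    [45,[-380,-390,0],[0,0,0]],
    [45,[-400,-430,0],[0,0,0]],
  ],
)

```text
t: 1.3
tcp_pos: [0.4243, 0.0386, 0.4046]
tcp_rot: [0.395, 3.116, 0.0]
ft_force: [0.7, -0.7, -0.6]
width: 0.0446
```

Run:
```python
from plan import *
from bench import ctrl
s=ctrl.read_state();print(s["t"],s["tcp_pos"],s["joint_pos"].round(2),delta(s,c+n*0.08))
```

```text
1.3 [0.42432155 0.03857908 0.40458425] [ 0.06  0.08  1.87 -0.    1.18 -1.25] (array([-114.56120716, -252.43463996,   92.45990969]), array([ -2.06232497, -19.89431718, -11.73203561]))
```

>>> play_rows(
  increments=[
    [45,[-20,-45,0],[0,0,0]],
    [45,[-40,-90,0],[-0.5,-5,-3]],
    [45,[-60,-135,10],[-1,-10,-6]],
    [45,[-80,-180,30],[-1.6,-15,-9]],
    [45,[-95,-220,60],[-2.1,-19.9,-11.7]],
    [45,[-115,-252,92],[-2.1,-19.9,-11.7]],
    [45,[-115,-252,92],[-2.1,-19.9,-11.7]],
    [45,[-115,-252,92],[-2.1,-19.9,-11.7]],
    [45,[-115,-252,92],[-2.1,-19.9,-11.7]],
  ],
)

```text
t: 2.2
tcp_pos: [0.4722, -0.2312, 0.3133]
tcp_rot: [0.063, 2.792, -0.01]
ft_force: [0.6, 0.2, 0.5]
width: 0.0448
```

Run:
```python
from plan import *
from bench import ctrl
s=ctrl.read_state();print(s["t"],s["tcp_pos"],s["joint_pos"].round(2),s["ft_force"],s["width"],delta(s,c+n*0.08))
ims=[]
for nm,(x0,y0,x1,y1) in {"top":(318,170,404,240),"side":(290,190,376,290)}.items():
    k=ctrl.camera(nm);np.savez(nm+"1.npz",**k);i=cv2.resize(k["pixels"][y0:y1,x0:x1],None,fx=4.6,fy=4.6,interpolation=cv2.INTER_CUBIC)
    ims.append(cv2.convertScaleAbs(cv2.copyMakeBorder(i,0,460-i.shape[0],0,0,cv2.BORDER_CONSTANT),alpha=1.6))
cv2.imwrite("pics/hover.png",np.hstack(ims))
```

```text
2.2 [ 0.472171   -0.23120669  0.31332052] [-0.52  0.27  1.92  0.26  0.66 -2.23] [0.58034191 0.23941981 0.4890644 ] 0.04475370799052317 (array([ 0.1866036 , -3.25520207,  1.17654721]), array([ 0.06952554, -0.00367328,  0.03038064]))
```

View pics/hover.png

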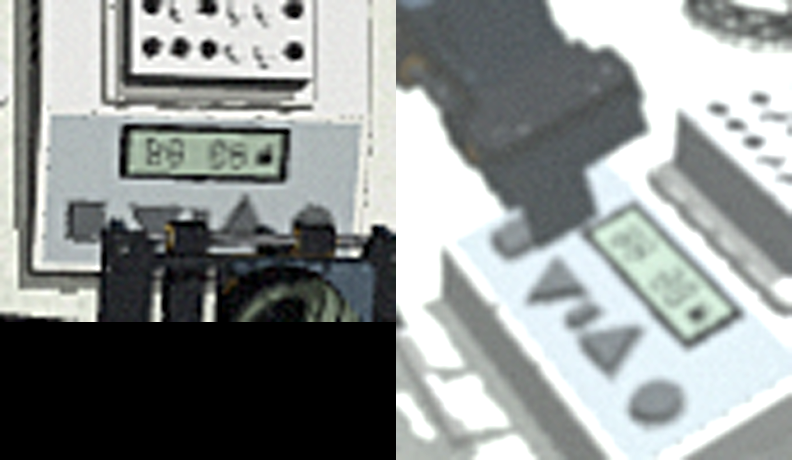

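Hover view: in the side panel the near fingertip is at about pixel (322,244), above the row. The top view shows the fingers over the arrow-key columns. I'll correct −3 mm in y, descend to about 20 mm clearance, and compare the fingertips with their predicted projection.

>>> play_rows(
  increments=[
    [45,[0,-3,25],[0,0,0]],
    [45,[0,-3,52],[0,0,0]],
    [45,[0,-3,52],[0,0,0]],
    [45,[0,-3,52],[0,0,0]],
    [45,[0,-3,52],[0,0,0]],
  ],
)

```text
t: 2.8
tcp_pos: [0.4899, -0.2354, 0.2655]
tcp_rot: [0.062, 2.79, -0.012]
ft_force: [0.4, -0.2, 0.0]
width: 0.045
```

```bash
cat > look.py <<'E'
from plan import *
from bench import ctrl
import sys
def proj(k,p):
    E=k["extrinsics"];q=E[:3,:3]@p+E[:3,3];f,cx,cy,k1=K(k);x=q[:2]/q[2];x=x*(1+k1*(x@x));return x*f+[cx,cy]
s=ctrl.read_state();print(s["t"],s["tcp_pos"],s["ft_force"],s["width"],delta(s,c+n*0.03))
R=Ro.from_rotvec(s["tcp_rot"]);w=s["width"]*500
ims=[]
for nm,(x0,y0,x1,y1) in {"top":(325,190,405,250),"side":(296,210,376,290)}.items():
    k=ctrl.camera(nm);i=cv2.resize(k["pixels"][y0:y1,x0:x1],None,fx=5,fy=5,interpolation=cv2.INTER_CUBIC)
    i=cv2.convertScaleAbs(i,alpha=1.6)
    for sg in(-1,1):
        q=[proj(k,s["tcp_pos"]+R.apply(np.array([a,sg*b,190.8])/1000)) for a,b in((-16,w),(16,w),(16,w+13.4),(-16,w+13.4))]
        print(nm,sg,np.round(q,1).tolist())
        cv2.polylines(i,[np.int32((np.array(q)-[x0-.5,y0-.5])*5)],True,(0,0,255),1)
    ims.append(cv2.copyMakeBorder(i,0,400-i.shape[0],0,0,cv2.BORDER_CONSTANT))
cv2.imwrite(f"pics/{sys.argv[1]}.png",np.hstack(ims))
E
python3 look.py low
```

```text
2.8 [ 0.48993533 -0.23537304  0.26554448] [ 0.38567666 -0.22677703  0.0499645 ] 0.04497151437020088 (array([0.69892884, 0.09908006, 0.14982819]), array([-0.00495194,  0.11939099,  0.06272687]))
top -1 [[370.4, 215.5], [369.7, 225.9], [374.1, 226.0], [374.9, 215.6]]
top 1 [[355.4, 215.2], [354.8, 225.6], [350.3, 225.5], [351.0, 215.1]]
side -1 [[338.2, 251.4], [326.5, 258.3], [329.2, 261.6], [341.0, 254.6]]
side 1 [[328.9, 241.1], [317.6, 247.7], [315.1, 244.7], [326.3, 238.2]]
```

View pics/low.png

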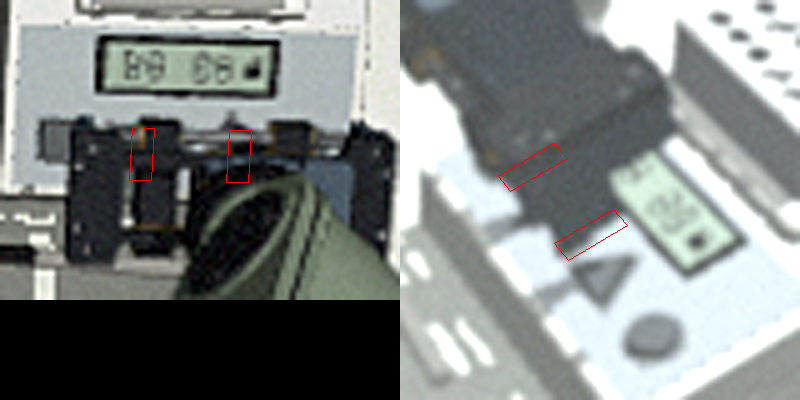

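The predicted tips overlap the visible fingertips to within about 2 px (roughly 4 mm), spread evenly about the row. The keys and fingertips tolerate that. I'll descend and find contact by force.

>>> play_rows(
  increments=[
    [45,[0,0,9],[0,0,0]],
    [45,[0,0,18],[0,0,0]],
    [45,[0,0,18],[0,0,0]],
    [45,[0,0,18],[0,0,0]],
  ],
)

```text
t: 3.3
tcp_pos: [0.4958, -0.2359, 0.2463]
tcp_rot: [0.064, 2.793, -0.009]
ft_force: [-0.3, -0.1, -0.4]
width: 0.0451
```

>>> play_rows(
  increments=[
    [45,[0,0,2],[0,0,0]],
    [45,[0,0,2],[0,0,0]],
    [45,[0,0,2],[0,0,0]],
  ],
)

```text
t: 3.6
tcp_pos: [0.4966, -0.236, 0.2451]
tcp_rot: [0.063, 2.792, -0.01]
ft_force: [0.1, -0.5, 0.1]
width: 0.0452
```

>>> play_rows(
  increments=[
    [45,[0,0,1],[0,0,0]],
    [45,[0,0,1],[0,0,0]],
    [45,[0,0,1],[0,0,0]],
  ],
)

```text
t: 3.9
tcp_pos: [0.4969, -0.236, 0.2441]
tcp_rot: [0.064, 2.792, -0.01]
ft_force: [-0.4, 1.0, -0.6]
width: 0.0451
```

>>> play_rows(
  increments=[
    [45,[0,0,1],[0,0,0]],
    [45,[0,0,1],[0,0,0]],
    [45,[0,0,1],[0,0,0]],
  ],
)

```text
t: 4.2
tcp_pos: [0.4972, -0.236, 0.2434]
tcp_rot: [0.063, 2.792, -0.01]
ft_force: [-1.7, 0.1, 2.5]
width: 0.0451
```

>>> play_rows(
  increments=[
    [45,[0,0,1],[0,0,0]],
    [45,[0,0,1],[0,0,0]],
    [45,[0,0,1],[0,0,0]],
  ],
)

```text
t: 4.5
tcp_pos: [0.4976, -0.2361, 0.2424]
tcp_rot: [0.063, 2.792, -0.01]
ft_force: [-0.9, -0.1, 3.6]
width: 0.0449
```

```bash
cat > st.py <<'E'
from plan import *
from bench import ctrl
F=[];M=[]
s=ctrl.read_state();R=Ro.from_rotvec(s["tcp_rot"]).inv()
print(s["t"],"tool F",R.apply(s["ft_force"]).round(2),"tool M",R.apply(s["moment"]).round(3),"tip",(s["tcp_pos"]-n*.1908).round(4),s["width"].round(4))
E
python3 st.py
```

```text
Traceback (most recent call last):
  File "st.py", line 5, in <module>
    print(s["t"],"tool F",R.apply(s["ft_force"]).round(2),"tool M",R.apply(s["moment"]).round(3),"tip",(s["tcp_pos"]-n*.1908).round(4),s["width"].round(4))
                                                                                                                                       ^^^^^^^^^^^^^^^^
AttributeError: 'float' object has no attribute 'round'
```

Contact came at tip z ≈ 64 mm, as nominal, and the force is about 3.7 N for the two keys. I'll continue to about 3.3 mm travel.

>>> play_rows(
  increments=[
    [45,[0,0,1],[0,0,0]],
    [45,[0,0,2],[0,0,0]],
    [45,[0,0,2],[0,0,0]],
    [45,[0,0,2],[0,0,0]],
  ],
)

```text
t: 4.9
tcp_pos: [0.4982, -0.2361, 0.2406]
tcp_rot: [0.063, 2.792, -0.01]
ft_force: [-2.1, -0.0, 6.0]
width: 0.045
```

```bash
sed -i 's/s\["width"\].round(4)/s["width"]/' st.py; python3 st.py
```

```text
4.9 tool F [-0.12 -0.1  -6.34] tool M [-0.065  0.411  0.072] tip [ 0.5634 -0.2391  0.0613] 0.0449947468755926
```

Averaged, this suggests about 2.8 mm travel. I'll add 0.8 mm for margin, still below bottoming out, then check before holding.

>>> play_rows(
  increments=[
    [45,[0,0,0.8],[0,0,0]],
    [45,[0,0,0.8],[0,0,0]],
    [45,[0,0,0.8],[0,0,0]],
  ],
)

```text
t: 5.2
tcp_pos: [0.4985, -0.2361, 0.2399]
tcp_rot: [0.063, 2.792, -0.01]
ft_force: [-4.1, 1.4, 7.1]
width: 0.045
```

```bash
python3 st.py; python3 look.py press
```

```text
5.2 tool F [ 1.46  1.18 -8.13] tool M [-0.083  0.429  0.056] tip [ 0.5637 -0.2391  0.0607] 0.044950603954008815
5.2 [ 0.49847908 -0.23608117  0.23994934] [-4.09918383  1.36068166  7.14379232] 0.044950603954008815 (array([-3.11937073e-03,  4.34698028e-01, -2.68301134e+01]), array([ 0.03949151, -0.00380036,  0.00733205]))
top -1 [[368.7, 213.9], [368.0, 224.2], [372.3, 224.3], [373.1, 214.0]]
top 1 [[354.0, 213.6], [353.4, 223.8], [349.0, 223.7], [349.6, 213.4]]
side -1 [[340.5, 259.4], [329.0, 266.2], [331.8, 269.5], [343.4, 262.7]]
side 1 [[331.4, 249.0], [320.2, 255.5], [317.7, 252.5], [328.8, 246.0]]
```

View pics/press.png

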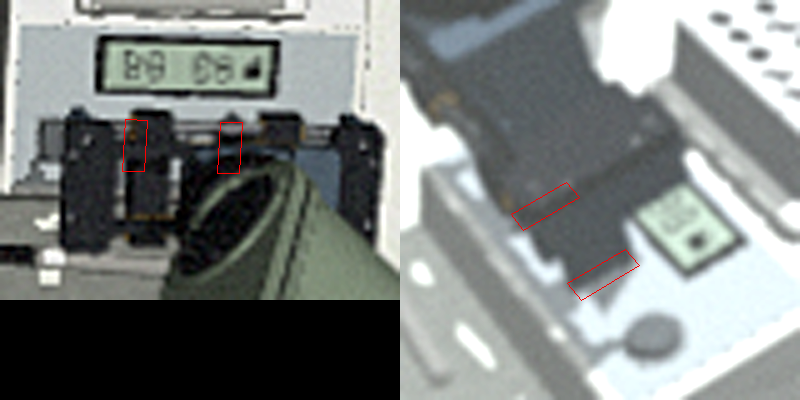

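The side view shows the near finger sitting on the up-arrow, with the tip around (335,264). The force of about 7.6 N and slope of about 1.4 N/mm match two keys sharing the load at roughly 3.6 mm each. Holding for over 3 s.

>>> play_rows(
  increments=[
    [45,[0,0,0.1],[0,0,0]],
    [45,[0,0,0.1],[0,0,0]],
    [45,[0,0,0.1],[0,0,0]],
    [45,[0,0,0.1],[0,0,0]],
    [45,[0,0,0.1],[0,0,0]],
    [45,[0,0,0.1],[0,0,0]],
    [45,[0,0,0.1],[0,0,0]],
    [45,[0,0,0.1],[0,0,0]],
    [45,[0,0,0.1],[0,0,0]],
    [45,[0,0,0.1],[0,0,0]],
    [45,[0,0,0.1],[0,0,0]],
    [45,[0,0,0.1],[0,0,0]],
  ],
)

```text
t: 6.5
tcp_pos: [0.4985, -0.2361, 0.2399]
tcp_rot: [0.063, 2.792, -0.01]
ft_force: [-3.4, -0.1, 6.3]
width: 0.0451
```

>>> play_rows(
  increments=[
    [45,[0,0,0],[0,0,0]],
    [45,[0,0,0],[0,0,0]],
    [45,[0,0,0],[0,0,0]],
    [45,[0,0,0],[0,0,0]],
    [45,[0,0,0],[0,0,0]],
    [45,[0,0,0],[0,0,0]],
    [45,[0,0,0],[0,0,0]],
    [45,[0,0,0],[0,0,0]],
    [45,[0,0,0],[0,0,0]],
    [45,[0,0,0],[0,0,0]],
    [45,[0,0,0],[0,0,0]],
    [45,[0,0,0],[0,0,0]],
  ],
)

```text
t: 7.7
tcp_pos: [0.4985, -0.2361, 0.2399]
tcp_rot: [0.063, 2.792, -0.01]
ft_force: [-3.8, 0.8, 6.5]
width: 0.0447
```

>>> play_rows(
  increments=[
    [45,[0,0,0],[0,0,0]],
    [45,[0,0,0],[0,0,0]],
    [45,[0,0,0],[0,0,0]],
    [45,[0,0,0],[0,0,0]],
    [45,[0,0,0],[0,0,0]],
    [45,[0,0,0],[0,0,0]],
    [45,[0,0,0],[0,0,0]],
    [45,[0,0,0],[0,0,0]],
    [45,[0,0,0],[0,0,0]],
    [45,[0,0,0],[0,0,0]],
    [45,[0,0,0],[0,0,0]],
    [45,[0,0,0],[0,0,0]],
  ],
)

```text
t: 8.9
tcp_pos: [0.4985, -0.2361, 0.2399]
tcp_rot: [0.063, 2.792, -0.01]
ft_force: [-3.4, 0.5, 6.7]
width: 0.0451
```

```bash
python3 st.py
```

```text
8.9 tool F [ 0.92  0.33 -7.52] tool M [-0.062  0.354  0.03 ] tip [ 0.5637 -0.2391  0.0606] 0.04505281177468152
```

Held steady at 7.3–7.5 N for about 3.9 s. Now release straight out, close the fingers, move along the row over the start key, and check the display.

>>> play_rows(
  increments=[
    [45,[0,0,-10],[0,0,0]],
    [45,[0,0,-25],[0,0,0]],
    [45,[0,0,-40],[0,0,0]],
    [0,[0,0,-40],[0,0,0]],
    [0,[0,-25,-40],[0,0,0]],
    [0,[0,-50,-40],[0,0,0]],
    [0,[0,-76,-40],[0,0,0]],
    [0,[0,-76,-40],[0,0,0]],
    [0,[0,-76,-40],[0,0,0]],
    [0,[0,-76,-40],[0,0,0]],
  ],
)

```text
t: 9.9
tcp_pos: [0.4813, -0.3106, 0.2764]
tcp_rot: [0.063, 2.794, -0.008]
ft_force: [-0.5, 0.2, 0.2]
width: 0.0005
```

```bash
python3 st.py; python3 look.py start
```

```text
9.9 tool F [ 0.44  0.17 -0.38] tool M [ 0.003  0.164 -0.028] tip [ 0.5465 -0.3136  0.0971] 0.00046067795232011415
9.9 [ 0.48129503 -0.31057623  0.27637944] [-0.5351377   0.19432111  0.21105339] 0.00046067795232011415 (array([-0.51513877, 75.59067554, 12.27554076]), array([ 0.12438127, -0.1051195 ,  0.00615147]))
top -1 [[388.8, 217.5], [388.0, 228.0], [392.4, 228.1], [393.3, 217.6]]
top 1 [[388.7, 217.4], [387.9, 228.0], [383.4, 227.9], [384.2, 217.3]]
side -1 [[347.9, 261.3], [335.7, 268.6], [338.7, 272.2], [351.1, 264.9]]
side 1 [[347.8, 261.2], [335.6, 268.5], [332.6, 265.0], [344.8, 257.8]]
```

View pics/start.png

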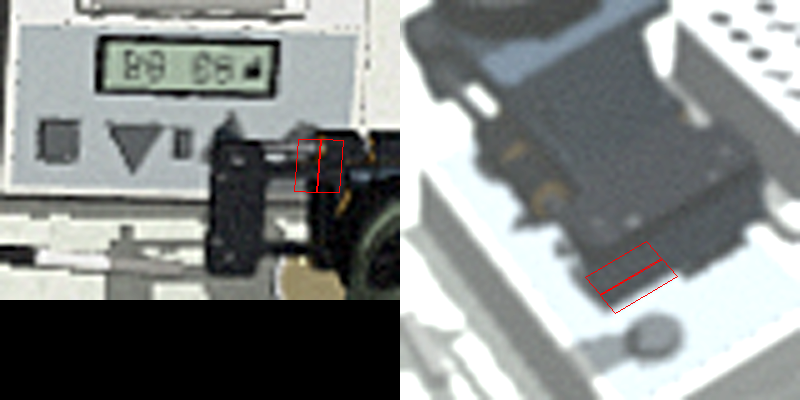

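Both arrow keys are back up in the top view: down-arrow at (352,219), up-arrow apex visible. The closed tips are over the start column. I'll check whether the display changed compared with the first picture.

Run:
```python
from bench import ctrl
import numpy as np,cv2
a=np.load("top0.npz")["pixels"].astype(int);b=ctrl.camera("top")["pixels"].astype(int)
d=abs(a-b).sum(2)[194:212,342:384]; print("display diff mean/max",d.mean(),d.max(), "noise panel",abs(a-b).sum(2)[200:212,330:340].mean())
print(a[202:208,372:380].sum(2)); print(b[202:208,372:380].sum(2))
```

```text
display diff mean/max 27.3994708994709 52 noise panel 32.65
[[289 291 256 213 155 260 270 126]
 [299 260 145 120  94 253 267 125]
 [302 231  73   6   4 243 223  65]
 [290 228 126 103 144 277 234  62]
 [307 300 309 310 301 314 195  17]
 [291 298 294 286 289 305 198  18]]
[[330 325 287 232 175 287 297 120]
 [331 286 170 122 117 277 301 121]
 [325 249  92  17  13 271 255  71]
 [329 256 138 119 164 302 246  68]
 [335 325 340 351 338 347 214  26]
 [318 327 327 330 327 328 219  12]]
```

The display is identical apart from overall brightness, so the printed picture gives no feedback either way. The force evidence supports the hold, so I'll go on with the start key, using the same depth as before and checking the force.

>>> play_rows(
  increments=[
    [0,[0,0,12],[0,0,0]],
    [0,[0,0,24],[0,0,0]],
    [0,[0,0,33],[0,0,0]],
    [0,[0,0,35],[0,0,0]],
    [0,[0,0,37],[0,0,0]],
    [0,[0,0,38],[0,0,0]],
    [0,[0,0,38],[0,0,0]],
    [0,[0,0,38],[0,0,0]],
  ],
)

```text
t: 10.85
tcp_pos: [0.4943, -0.3119, 0.2416]
tcp_rot: [0.064, 2.792, -0.01]
ft_force: [-1.5, 1.6, 2.3]
width: 0.0006
```

```bash
python3 st.py
```

```text
10.85 tool F [ 0.7   1.57 -2.75] tool M [-0.213  0.529  0.02 ] tip [ 0.5595 -0.3149  0.0623] 0.0006257031102805996
```

>>> play_rows(
  increments=[
    [0,[0,0,1],[0,0,0]],
    [0,[0,0,1],[0,0,0]],
    [0,[0,0,1],[0,0,0]],
  ],
)

```text
t: 11.15
tcp_pos: [0.4948, -0.312, 0.2406]
tcp_rot: [0.064, 2.792, -0.01]
ft_force: [-2.5, 1.6, 2.7]
width: 0.0005
```

```bash
python3 st.py
```

```text
11.15 tool F [ 1.46  1.51 -3.38] tool M [-0.195  0.477 -0.036] tip [ 0.5599 -0.315   0.0613] 0.0004942923810175926
```

>>> play_rows(
  increments=[
    [0,[0,0,0.6],[0,0,0]],
    [0,[0,0,0.6],[0,0,0]],
    [0,[0,0,0.6],[0,0,0]],
    [0,[0,0,0.6],[0,0,0]],
  ],
)

```text
t: 11.55
tcp_pos: [0.495, -0.3121, 0.2399]
tcp_rot: [0.064, 2.792, -0.01]
ft_force: [-2.6, 2.0, 3.7]
width: 0.0005
```

```bash
python3 st.py
```

```text
11.55 tool F [ 1.27  1.87 -4.4 ] tool M [-0.164  0.448 -0.068] tip [ 0.5602 -0.315   0.0606] 0.0005115434868700062
```

At about 4 N the start key is down. Now release and back away.

>>> play_rows(
  increments=[
    [0,[0,0,-8],[0,0,0]],
    [0,[0,0,-30],[0,0,0]],
    [0,[0,0,-60],[0,0,0]],
    [0,[0,0,-100],[0,0,0]],
    [0,[0,0,-140],[0,0,0]],
    [0,[-40,0,-160],[0,0,0]],
    [0,[-80,0,-160],[0,0,0]],
    [0,[-80,0,-160],[0,0,0]],
    [0,[-80,0,-160],[0,0,0]],
    [0,[-80,0,-160],[0,0,0]],
  ],
)

```text
t: 12.55
tcp_pos: [0.5147, -0.3129, 0.4164]
tcp_rot: [0.064, 2.795, -0.008]
ft_force: [0.3, -0.6, -0.7]
width: 0.0006
```

```bash
python3 st.py
python3 - <<'E'
from bench import ctrl
import numpy as np,cv2
s=ctrl.camera("side")["pixels"];t=ctrl.camera("top")["pixels"]
i=np.hstack([cv2.resize(s[180:400,240:440],None,fx=2,fy=2),cv2.resize(t[140:260,310:480],None,fx=2.3,fy=2.3).copy() if 0 else cv2.copyMakeBorder(cv2.resize(t[140:260,310:480],None,fx=2.3,fy=2.3),0,164,0,0,0)])
cv2.imwrite("pics/end.png",cv2.convertScaleAbs(i,alpha=1.4))
E
```

```text
12.55 tool F [-0.03 -0.6   0.77] tool M [-0.005  0.222 -0.034] tip [ 0.5799 -0.3158  0.2371] 0.0005604095310855987
```

View pics/end.png

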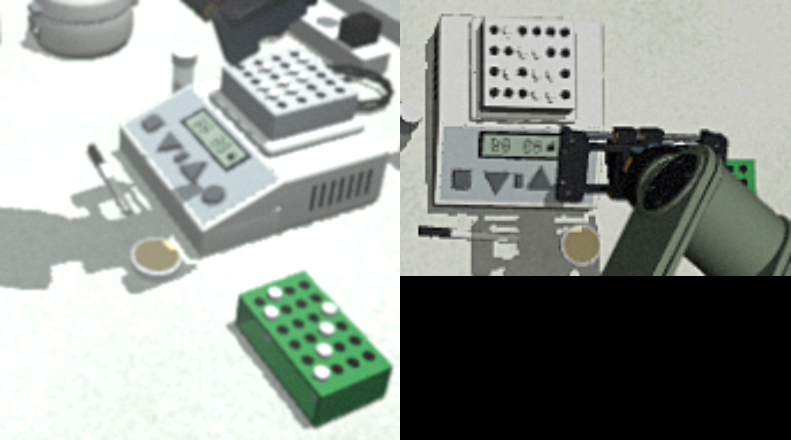

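The end view shows all keys up. The marker, dish, tube and rack are where they were, and the gripper is clear at about 0.24 m height.

```bash
python3 -c "
from bench import ctrl
print(ctrl.hand_in())"
```

```text
the job is handed in; nothing more can be done
None
```

I did both steps in the order asked and handed the job in after about 12.7 s, but nothing I could see confirms that the keypad unlocked or the shaker started. The display, lock symbol included, looked the same after the arrow-key hold as before. I did not compare it after the start press.

- **Arrow keys:** I pressed both together, one fingertip on each, to about 3.6 mm travel as estimated from force and depth. I held them for about 3.9 s at a steady 7.3–7.5 N in total, which fits two keys sharing the load, then let go of both.
- **Start key:** I pressed it with the closed fingertips at about 4 N, to roughly full travel, and let go.
- **Final checks:** In the last pictures the keys look up; the gripper hides the start key from above, but it shows in the side view. The marker, dish, tube and rack looked unmoved by eye, and the arm was clear with about zero contact force.
- **Measurements that disagreed:**
  - The camera height of the keys came out about 6 mm below the nominal value, so I used the touch contact, which matched nominal.
  - The side camera showed the fingertips about 2 px off their predicted position.
  - A sideways force of 1.5–2 N appeared during the start press.

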